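# True the swivelling fence of a tile scoring board with a set square

### The job

The right-hand fence of the tile scoring board has slipped out of square. Turn the revolving tool stand by its top bar until the wooden set square faces the robot, lift the square out by its handle, lay it flat on the board in the corner between the two fences and press it home against both at once, holding it there a moment, until it has swung the loose fence square and both of its edges sit flush along the fences with no gap. Let go and leave it lying there; the other tools stay on the stand, and the jar, spray bottle and paint pot stay where they are.

Things in the scene. Friction and masses are not known exactly. Their poses are not given: they have to be found in the camera images.
- table (a point): A fixed point on the table top, 0.55 m straight ahead of the robot base; its axes are the world's (x away from the robot, y to its left).
- stand: Fixed round foot (184 mm across) of the revolving tool stand; origin under its middle, on the vertical turning axis. The 272 mm turntable on it carries three sloping plywood rests, 120 degrees apart; tools on it reach 155 mm from the axis and 142 mm above the table. It turns stiffly (about 0.15 N m), has no stop within a half turn, and stays where it is left.
- turn_grip (a point): Centre of the wooden bar on top of the turntable, on the turning axis, 174 mm above the table: 80 mm long (along x), 18 wide (y), 36 tall (z), on a thin post. This frame turns with it; the set square's rest is on its -x side, so the square faces the robot when -x points from the axis to the robot base (20 degrees either way will do; its x is then about 25 degrees left of world x).
- square_rest (a point): Middle of the lower edge of the set square's rest, 50 mm above the table, 128 mm from the turning axis; axes as turn_grip's. The rest falls outward (-x) at 25 degrees from level, 100 mm long, 124 wide; its lip stands 14 mm proud of it.
- set_square: Brown wood set square, 0.14 kg: an open right triangle of strips 22 mm wide, 8 thick. Origin on its underside below the handle's middle; z towards the handle; x to the right-angled corner. Outer edges 128 mm long (notched 6 mm at the corner), long side at x = -40 mm, tips at y = +-90 mm. It starts on its rest, long side against the lip, corner uphill, z leaning 25 degrees outward.
- square_grip (a point): Centre of the set square's dark handle bar, 45 mm from the plate's underside: 84 mm along the square's x, 16 wide (its y), 26 tall (32 to 58 mm from the underside), open below between two end posts. Axes as the set square's.
- square_corner (a point): The right-angled corner of the set square (where its outer edges would meet), on the underside, 66.5 mm along its x from the handle's middle. The outer edges run from here along (-1,+1) and (-1,-1) of its x, y axes. Axes as the set square's.
- board: Tile scoring board fixed to the table: plywood bed 200 x 200 mm, 12 thick, with two wooden fences on it, 24 mm wide and 18 tall (tops 30 mm above the table). Origin at the middle of the bed's underside; x along the diagonal to the corner between the fences, z up.
- board_corner (a point): Point on the bed's surface, 12 mm above the table, where the fences' inner faces meet when square; 99 mm along the board's x; axes as the board's. From it the fixed fence runs along (-1,+1) and the swivelling one along (-1,-1) of x, y. The square is home when square_corner lies here, with its x along this x.
- fixed_fence: The fixed fence, with an aluminium scale, on the board's +y side, 165 mm from the corner to its end. Origin and axes as the board's.
- swivel_fence: Swivelling fence on the board's -y side, 162 mm long. Origin on its pivot bolt (brass wing nut, top 44 mm above the table), 52 mm along the fence from the corner, 12 mm behind its face. Axes parallel to the board's when square; starts up to 0.14 rad off, either way (limits 0.2). Turns stiffly (0.07 N m), stays put; the square pressed on it turns it flush.
- float_mid (a point): Middle of the plasterer's float (rectangular wooden plate 80 x 116 x 8 mm with a dark handle) on the next rest of the stand; stays on the stand.
- block_mid (a point): Middle of the cork sanding block, 44 x 70 x 26 mm, on the third rest; stays on the stand.
- jar: Bystander: glass water jar, 66 mm across, 112 mm tall; origin under its middle.
- jar_mid (a point): Middle of the jar.
- mist: Bystander: clear spray bottle, 37 mm across, 139 mm tall; origin under its middle.
- mist_mid (a point): Middle of the spray bottle.
- pot: Bystander: paint pot, 56 mm across, 55 mm tall; origin under its middle.
- pot_mid (a point): Middle of the paint pot.
There are look-alikes about, which are no part of the job. There is more than one size of the part that bears block_mid; the job needs the largest.

How it is judged (in metres and radians):
On the way, in this order (a step that is already met when the one before it is completed fails the run):
1. the stand is turned so that the set square, still on its rest, faces the robot (angle between the x axis of turn_grip and the x axis of table, either way round below 0.75 rad and world x of square_rest below 0.5 m and distance between square_grip and turn_grip below 0.16 m), for 0.2 s.
2. the held set square presses on both fences at once, at least 1 N on each, home in the corner with the swivelling fence square (contact force between set_square and fixed_fence above 1 N and contact force between set_square and swivel_fence above 1 N and contact force between the fingers and set_square above 1 N and horizontal distance between square_corner and board_corner below 0.003 m and z of square_corner in the frame of board_corner below 0.008 m and angle between the y axis of set_square and the y axis of board, either way round below 0.02 rad and angle between the z axis of set_square and the z axis of board, either way round below 0.09 rad and angle between the x axis of swivel_fence and the x axis of board, either way round below 0.02 rad), for 0.4 s.
At the end, for the whole second after the job is handed in: The square lies released, still and flat on the board (1.7 degrees), its corner within 3 mm of the fences' corner, its edges and the swivelling fence within 0.02 rad of square; its rest is still on the robot's side of the stand; float and sanding block are still on the stand (horizontal distance between square_corner and board_corner below 0.003 m and z of square_corner in the frame of board_corner below 0.004 m and angle between the y axis of set_square and the y axis of board, either way round below 0.02 rad and angle between the z axis of set_square and the z axis of board, either way round below 0.03 rad and angle between the x axis of swivel_fence and the x axis of board, either way round below 0.02 rad and angle between the x axis of turn_grip and the x axis of table, either way round below 0.75 rad and world x of square_rest below 0.5 m and linear speed of set_square below 0.01 m/s and contact force between the fingers and set_square below 0.1 N and height (world z) of float_mid above 0.06 m and height (world z) of block_mid above 0.05 m); the robot touches nothing.
It fails at once if the jar is knocked over or pushed away (distance of jar_mid from where it was at the start of the episode above 0.03 m or angle between jar's own z axis and vertical above 0.4 rad).
It fails at once if the spray bottle is knocked over or pushed away (distance of mist_mid from where it was at the start of the episode above 0.03 m or angle between mist's own z axis and vertical above 0.4 rad).
It fails at once if the paint pot is knocked over or pushed away (distance of pot_mid from where it was at the start of the episode above 0.03 m or angle between pot's own z axis and vertical above 0.4 rad).
It fails at once if the float or the sanding block falls from the stand (height (world z) of float_mid below 0.05 m or height (world z) of block_mid below 0.04 m).
It also fails if it takes over 70 s, if anything falls off the work surface, if the arm or the gripper's body presses on something with over 40 N, if the wrist force passes 120 N, or if a joint passes its speed limit or range.

### The arm

A 6-joint arm with a two-finger parallel gripper is mounted at the origin on the work surface; the furniture and walls round the work are solid. World frame = base frame: x ahead of the robot, y to its left, z up, the work surface at z = 0. Lengths are in m, angles in degrees, forces in N, time in s.
With the tool pointing down it reaches from about 0.25 to 0.725 m from the base axis. Payload 9.7 kg.
Tool frame: the origin (TCP) lies at the very end of the fingers, on their centre line; the grasp point (between the pads) lies 19 mm behind it; z points along the fingers, y is the line along which they close (so a half turn about z gives the same grasp; the last joint's range is limited). The gripper opens to 85 mm and grips with 20 to 120 N. Pads are 22 mm wide; open, the fingers measure 114 mm over their backs; the gripper's body (76 mm by 85 mm) begins 54 mm behind the grasp point. The pads swing forward as they close: fully open they stand 13 mm farther back than shut.
Start: joints at [70.76, 4.979, 10.078, 95.1, 0, 90], TCP at [0.181, 0.519, 0.231] pointing down, gripper open.
Joint ranges: [-179.16, 179.16], [-48.56, 103.87], [-65.8, 70.77], [-126.05, 130.52], [-82.76, 87.17], [-180, 180]. Speed limits (degrees/s): [127.2, 127.2, 147.25, 180, 180, 180].

### API

Orientations are given as [roll, pitch, yaw] about the fixed x, y, z axes, in that order (R = Rz(yaw) Ry(pitch) Rx(roll)).
In Python, from workcell import bot gives the robot as it stands.
- The arm moves only by the tool arm_command, never from a script. Its argument "series" is a list of rows, each a list of 4 numbers: the shift along the tool's x, y, z in m, then the turn about the tool's z in rad. A call has exactly 5 rows; each row is the pose to reach, as a shift and turn from the pose commanded when the call began, along the tool's axes at that moment; what a row does not reach only later rows make up. A row lasts 1/10 s, in which the tool goes at most 50 mm and 8.59 degrees, less where a joint would pass 70% of its speed; a pose out of reach is approached as far as the arm can. A call with a gripper value outside its range is refused whole. "hand" is the finger opening in m, from 0 to 0.0854, set as the call begins (left out, the last holds). The fingers move at their own pace and stop on an object; "grip_force" is the grip in N (left out, the last holds). Time passes only in rows, so rows that repeat a pose let the fingers close, or fill a call up. It gives the time, the measured TCP pose, the force, the opening and the grip force at its end, in the units of the state.
- bot.get_obs(): the state, without advancing time (a new reading comes with each control period).
- bot.camera(name): name is "side" or "top" or "wrist"; returns a dict with "color" (384x512x3 uint8, blue, green, red), "camera_matrix" (3x3 intrinsics, pixels), "xyz" and "orientation" of the camera in the world; the wrist camera has in their place "T_tool_cam" (4x4, takes a point from camera to tool coordinates, whose origin is the TCP and whose axes are the flange's). Camera axes: x right, y up, looking along -z (the intrinsics and any distortion apply to the point x, -y, -z); pixel columns grow to the right and rows downward; lengths in m; the calibration is good to about 2 mm. A picture is of the moment at which its call begins: read the wrist's pose just before it. There is no depth.
- bot.job_done(): hands the job in; it is judged then, once.
Trained networks look in the newest picture that a camera, given by its name, has taken for a name from the list of things; names that differ only in an ending like _2 or _b are one class to them, and where a whole thing is asked for, a point or a joint stands for the part that bears it (a point fixed in the world has none). Each returns a list of dicts, best first, with "confidence" (0 to 1); they miss things now and then, are a little off and sometimes report something else, mostly with a low value. They report only what shows in the picture. A call takes as long as a camera call. They do not tell look-alikes from the thing itself.
- bot.find_in(camera, target): "location" ([column, row] in pixels, amid what is visible of it).
- bot.mark_of(camera, target): "location" ([column, row] in pixels: a listed point, or the origin of a listed thing).
The state is a dict: "time": time; "q": joint angles; "qd": joint speeds; "joint_efforts": joint torques, N m; "ee_pos": TCP position; "tcp_rot": TCP orientation; "wrist_force": force on the tool from outside, world axes, zero at the start; "torque": the same for the moment, N m; "opening": finger opening in m; "grasp_force": force on a finger pad.
Only numpy, scipy, OpenCV 4.12 (cv2) and the standard library are available. Lean on these libraries where they do the work, as an engineer would, in place of code of your own. Each camera call takes 0.05 s, during which the arm holds its last target. There are 200 camera calls.

## Working session

There is one attempt and no reset: what is moved stays moved. The work goes in short steps, Python scripts to look and compute and a tool call to move; the robot and the scene stay as the last step left them, time stands still between calls to the robot, and variables do not carry over. Pictures are saved under pics/ and viewed, at most 10 in all, crops included, and the job is handed in when it is done.

Besides the shell and the picture viewer there is one more tool, called after "Emit:" as name(argument=value, ...), one argument or row to a line, values as JSON. arm_command: Moves the arm, as the interface text tells. Its arguments: {"type":"object","properties":{"series":{"type":"array"},"hand":{"type":"number"},"grip_force":{"type":"number"}},"required":["series"]}

```bash
mkdir -p pics; ls; cat > h.py <<'E'
import numpy as np, cv2
from scipy.spatial.transform import Rotation as R
from workcell import bot
def cam(n, save=None):
    o=bot.get_obs(); c=bot.camera(n)
    if save: cv2.imwrite('pics/'+save,c['color'])
    if 'T_tool_cam' in c:
        T=np.eye(4); T[:3,:3]=R.from_euler('xyz',o['tcp_rot'],degrees=True).as_matrix(); T[:3,3]=o['ee_pos']
        T=T@np.array(c['T_tool_cam'])
    else:
        T=np.eye(4); T[:3,3]=c['xyz']
        q=np.array(c['orientation'])
        T[:3,:3]=q if q.shape==(3,3) else R.from_euler('xyz',q,degrees=True).as_matrix()
    return dict(T=T,K=np.array(c['camera_matrix']),raw=c)
def ray(c,px):
    d=np.linalg.inv(c['K'])@[px[0],px[1],1]; d=c['T'][:3,:3]@(d*[1,-1,-1]); return c['T'][:3,3],d/np.linalg.norm(d)
def atz(c,px,z):
    o,d=ray(c,px); return o+d*(z-o[2])/d[2]
def proj(c,P):
    p=(np.asarray(P)-c['T'][:3,3])@c['T'][:3,:3]; p=p*[1,-1,-1]; u=c['K']@p; return u[:2]/u[2]
def tri(L):
    A=0;b=0
    for o,d in L:
        M=np.eye(3)-np.outer(d,d); A=A+M; b=b+M@o
    return np.linalg.solve(A,b)
E
python3 - <<'E'
from h import *
np.set_printoptions(precision=4,suppress=True)
print(bot.get_obs())
for n in ['top','side','wrist']:
    c=cam(n,n+'0.png'); print(n,{k:v for k,v in c['raw'].items() if k!='color'})
    for t in ['turn_grip','stand','square_rest','set_square','square_grip','square_corner','board','board_corner','swivel_fence','fixed_fence','float_mid','block_mid','jar','jar_mid','mist','mist_mid','pot','pot_mid']:
        print(t,[(round(m['confidence'],2),np.round(m['location'],1).tolist()) for m in bot.mark_of(n,t)[:3]])
a=[cv2.imread(f'pics/{n}0.png') for n in ['top','side','wrist']]
cv2.imwrite('pics/a.png',cv2.resize(np.vstack(a[:2]),(400*1,600)))
E
```

```text
pics
{'time': 0.0, 'q': array([70.7619,  5.0124, 10.0323, 95.0976, -0.0002, 90.001 ]), 'qd': array([-0.0167, -0.0161, -0.0599,  0.1285, -0.0971, -0.0006]), 'joint_efforts': array([ -0.0017, -52.0388,  46.4801,   0.0168,  -0.0001,  -0.    ]), 'ee_pos': array([0.1811, 0.5191, 0.2306]), 'tcp_rot': array([-179.9222,    0.0002,  160.7609]), 'wrist_force': array([-0.3353, -0.0263, -0.0188]), 'torque': array([ 0.0325,  0.0106, -0.0005]), 'grasp_force': 0.0, 'opening': 0.0852876202856497}
top {'camera_matrix': array([[386.1236,   0.    , 252.7675],
       [  0.    , 386.1236, 191.3688],
       [  0.    ,   0.    ,   1.    ]]), 'xyz': array([0.2899, 0.0075, 1.421 ]), 'orientation': array([  6.2345,  -1.2339, -88.7309])}
turn_grip [(0.97, [156.7, 141.8])]
stand [(0.64, [171.4, 151.1])]
square_rest [(0.92, [199.4, 148.4])]
set_square [(0.64, [189.7, 149.3]), (0.23, [202.0, 148.8])]
square_grip [(0.72, [195.9, 146.3])]
square_corner [(0.8, [171.0, 146.5])]
board [(0.83, [314.2, 163.6])]
board_corner [(0.66, [316.7, 134.5]), (0.4, [151.0, 176.2])]
swivel_fence [(0.9, [331.0, 146.3]), (0.15, [234.
[... 1335 characters left out ...]
4.9, 189.6])]
mist [(0.65, [189.4, 228.1])]
mist_mid [(0.86, [190.8, 207.3]), (0.37, [159.7, 276.5])]
pot []
pot_mid []
wrist {'camera_matrix': array([[283.7272,   0.    , 256.2458],
       [  0.    , 283.7272, 183.5559],
       [  0.    ,   0.    ,   1.    ]]), 'T_tool_cam': array([[ 0.0011,  0.9457,  0.325 ,  0.0838],
       [ 1.    , -0.001 , -0.0004,  0.0009],
       [-0.    ,  0.325 , -0.9457, -0.1418],
       [ 0.    ,  0.    ,  0.    ,  1.    ]])}
turn_grip []
stand []
square_rest []
set_square []
square_grip []
square_corner []
board []
board_corner []
swivel_fence []
fixed_fence []
float_mid []
block_mid [(0.6, [108.4, 214.9])]
jar []
jar_mid []
mist []
mist_mid []
pot []
pot_mid []
```

```bash
python3 - <<'E'
from h import *
np.set_printoptions(precision=4,suppress=True)
a=cv2.imread('pics/top0.png');s=cv2.imread('pics/side0.png')
cv2.imwrite('pics/t.png',cv2.resize(a[90:290,110:380],(800,593),interpolation=cv2.INTER_CUBIC))
cv2.imwrite('pics/s.png',cv2.resize(s[150:350,70:340],(800,593),interpolation=cv2.INTER_CUBIC))
t=cam('top');s=cam('side')
def p(n,px,z): print(n,atz(t,px,z))
p('turn',[156.7,141.8],.174)
print(tri([ray(t,[156.7,141.8]),ray(s,[153.2,218.5])]))
p('stand',[171.4,151.1],0);p('rest',[199.4,148.4],.05);p('grip',[195.9,146.3],.13);p('corner',[171,146.5],.1)
p('board',[314.2,163.6],0);p('bc',[316.7,134.5],.012);p('sw',[331,146.3],.03)
p('jar',[238.2,194.7],0);p('mist',[239.6,139.5],0);p('pot',[348.5,225.3],0.03)
E
```

```text
turn [0.5824 0.3022 0.174 ]
[0.585  0.3035 0.1752]
stand [0.5894 0.2871 0.    ]
rest [0.5914 0.1772 0.05  ]
grip [0.5808 0.1794 0.13  ]
corner [0.5845 0.2695 0.1   ]
board [ 0.556  -0.2474  0.    ]
bc [ 0.6646 -0.2541  0.012 ]
sw [ 0.6167 -0.3039  0.03  ]
jar [0.4321 0.0339 0.    ]
mist [0.6405 0.0342 0.    ]
pot [ 0.3278 -0.3673  0.03  ]
```

View pics/t.png

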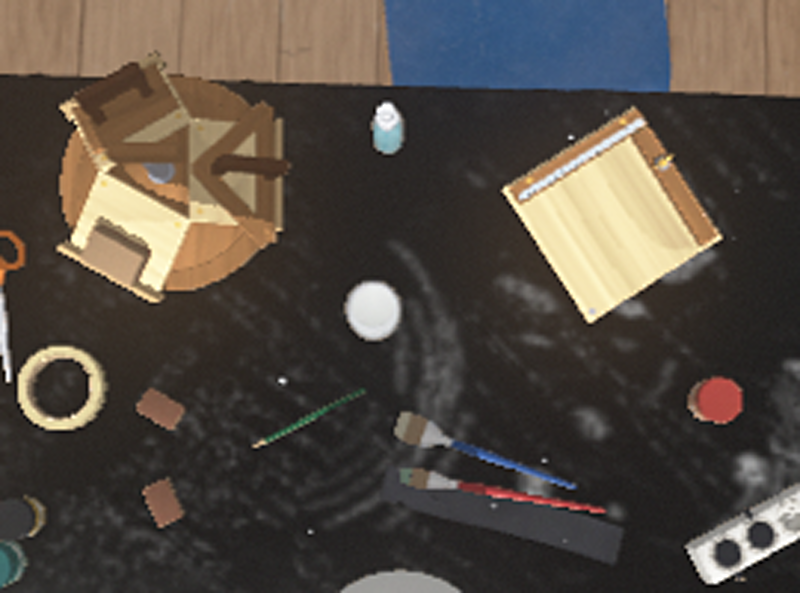

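View pics/s.png

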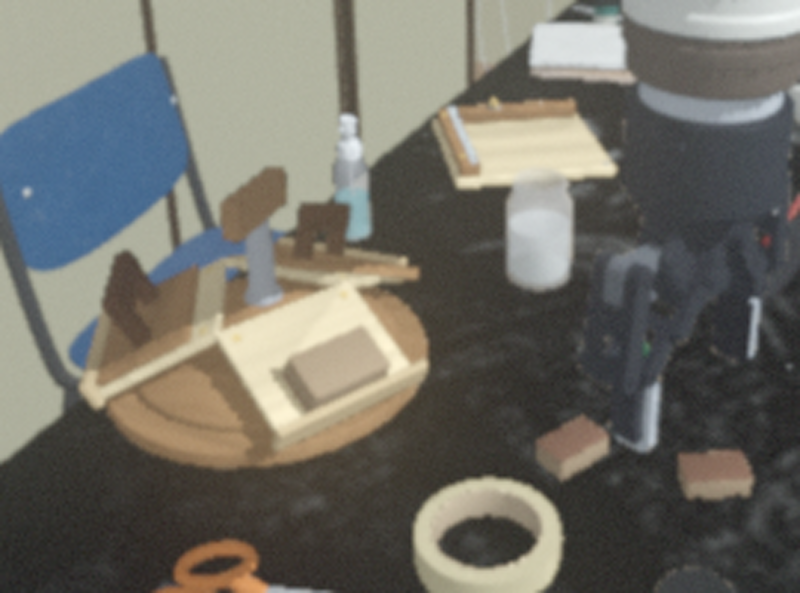

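The top view shows the stand on the left, with the square's handle at crop (250,165) facing −y. The board is on the right, with its corner at (632,107) and the wing nut at (663,160). The bar on the stand is at (140,155). I'll move over the stand, looking again from the wrist camera on the way.

```bash
cat >> h.py <<'E'
def go(p,yaw=None):
    """tool-frame shift and turn to reach world p, yaw(deg)"""
    o=bot.get_obs(); M=R.from_euler('xyz',o['tcp_rot'],degrees=True).as_matrix()
    s=M.T@(np.array(p)-o['ee_pos']); dy=0
    if yaw is not None: dy=-np.radians((yaw-o['tcp_rot'][2]+180)%360-180)
    print('shift',np.round(s,4),'turn',round(dy,4),'q6',round(o['q'][5],1),'rot',np.round(o['tcp_rot'],2))
E
python3 -c "
from h import *
go([.40,.36,.33],92)"
```

```text
shift [-0.259  -0.0783 -0.0987] turn 1.2001 q6 90.0 rot [-180.      0.    160.76]
```

Emit:
arm_command(
  series=[
    [-0.26, -0.08, -0.1, 1.2],
    [-0.26, -0.08, -0.1, 1.2],
    [-0.26, -0.08, -0.1, 1.2],
    [-0.26, -0.08, -0.1, 1.2],
    [-0.26, -0.08, -0.1, 1.2],
  ],
)

```text
time: 3.45
ee_pos: [0.3714, 0.3789, 0.3184]
tcp_rot: [180.0, -0.0, 117.4]
wrist_force: [0.5, 1.2, 0.0]
opening: 0.0855
grasp_force: 0.0
```

```bash
cat >> h.py <<'E'
def marks(n,names,save=None):
    c=cam(n,save); d={}
    for t in names:
        m=bot.mark_of(n,t); d[t]=[(round(x['confidence'],2),np.round(x['location'],1)) for x in m[:2]]
    return c,d
E
python3 -c "
from h import *
c,d=marks('wrist',['turn_grip','stand','square_rest','square_grip','square_corner'],'w1.png')
Z=dict(turn_grip=.174,stand=0,square_rest=.05,square_grip=.13,square_corner=.09)
for t in d: print(t,[(a,b,np.round(atz(c,b,Z[t]),4)) for a,b in d[t]])
print(proj(c,[.585,.303,.174]))
go([.585,.303,.25],92); o=bot.get_obs();print(o['q'])"
```

```text
turn_grip []
stand [(0.84, array([336.6, 235.5]), array([0.5831, 0.2927, 0.    ]))]
square_rest [(0.67, array([309.7, 305.6]), array([0.5902, 0.1681, 0.05  ])), (0.52, array([324.2, 325.5]), array([0.6375, 0.1413, 0.05  ]))]
square_grip [(0.69, array([323.6, 323.2]), array([0.575 , 0.2056, 0.13  ]))]
square_corner [(0.61, array([420.3, 255.2]), array([0.6647, 0.3543, 0.09  ])), (0.58, array([347.1, 283. ]), array([0.5945, 0.2608, 0.09  ]))]
[380.02527916 299.41748652]
shift [-0.1693  0.1541  0.0669] turn 0.4518 q6 107.9 rot [-179.95   -0.    117.88]
[4.58299758e+01 5.29298383e+00 2.01582505e+01 1.04909618e+02
 1.52312638e-02 1.07946109e+02]
```

View pics/w1.png

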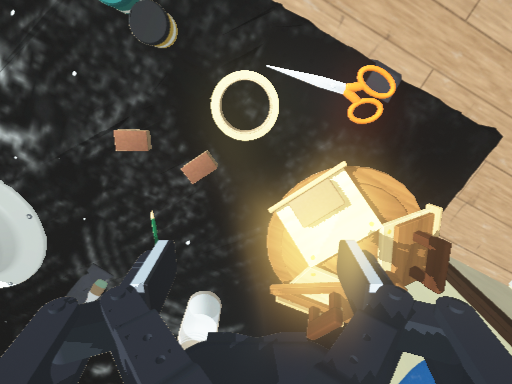

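Emit:
arm_command(
  series=[
    [-0.17, 0.15, 0.05, -0.6],
    [-0.17, 0.15, 0.05, -0.6],
    [-0.17, 0.15, 0.05, -0.7],
    [-0.17, 0.15, 0.05, -0.75],
    [-0.17, 0.15, 0.05, -0.75],
  ],
)

```text
time: 4.25
ee_pos: [0.5833, 0.2999, 0.2655]
tcp_rot: [-179.9, -0.1, 160.6]
wrist_force: [0.1, 0.7, 0.8]
opening: 0.0854
grasp_force: 0.0
```

Emit:
arm_command(
  series=[
    [0, 0, 0, -0.15],
    [0, 0, 0, -0.3],
    [0, 0, 0, -0.45],
    [0, 0, 0, -0.6],
    [0, 0, 0, -0.75],
  ],
)

```text
time: 4.75
ee_pos: [0.581, 0.3015, 0.2668]
tcp_rot: [180.0, -0.1, -156.3]
wrist_force: [0.1, -0.2, -0.8]
opening: 0.0856
grasp_force: 0.0
```

Emit:
arm_command(
  series=[
    [0, 0, 0, -0.15],
    [0, 0, 0, -0.3],
    [0, 0, 0, -0.45],
    [0, 0, 0, -0.6],
    [0, 0, 0, -0.75],
  ],
)

```text
time: 5.25
ee_pos: [0.581, 0.3015, 0.2668]
tcp_rot: [179.9, -0.0, -113.4]
wrist_force: [0.4, 0.2, -0.1]
opening: 0.0856
grasp_force: 0.0
```

Emit:
arm_command(
  series=[
    [0, 0, 0, -0.15],
    [0, 0, 0, -0.3],
    [0, 0, 0, -0.43],
    [0, 0, 0, -0.43],
    [0, 0, 0, -0.43],
  ],
)

```text
time: 5.75
ee_pos: [0.5814, 0.3009, 0.2671]
tcp_rot: [180.0, -0.0, -89.4]
wrist_force: [0.1, 0.2, -0.6]
opening: 0.0856
grasp_force: 0.0
```

```bash
python3 -c "
from h import *
c,d=marks('wrist',['turn_grip','stand','square_rest','square_grip','square_corner'],'w2.png')
Z=dict(turn_grip=.174,stand=0,square_rest=.05,square_grip=.13,square_corner=.1)
for t in d: print(t,[(a,b,np.round(atz(c,b,Z[t]),4)) for a,b in d[t]])
o=bot.get_obs();print(o)"
```

```text
turn_grip [(0.82, array([253.1, 179.5]), array([0.5844, 0.2949, 0.174 ]))]
stand []
square_rest []
square_grip [(0.97, array([247.2,  50.4]), array([0.591 , 0.1878, 0.13  ]))]
square_corner [(0.56, array([249. , 132.7]), array([0.5898, 0.2658, 0.1   ]))]
{'time': 6.05, 'q': array([ 2.72506331e+01,  2.17860755e+01,  3.41932952e+01,  1.02410544e+02,
       -8.61444575e-05, -6.34237779e+01]), 'qd': array([-0.24592866,  0.08564303,  0.06890496,  0.012397  ,  0.01551186,
       -0.33445811]), 'joint_efforts': array([ 1.65734617e-01, -6.87305117e+01,  4.51253700e+01,  1.29060267e-03,
        4.65201651e-03,  2.61621969e-02]), 'ee_pos': array([0.58214226, 0.29983062, 0.26752023]), 'tcp_rot': array([ 1.79997066e+02, -1.56420815e-03, -8.93255889e+01]), 'wrist_force': array([-0.58210588,  0.76845629,  1.00307088]), 'torque': array([ 0.01189997, -0.01276375, -0.02374329]), 'grasp_force': 0.0, 'opening': 0.08521108323937711}
```

View pics/w2.png

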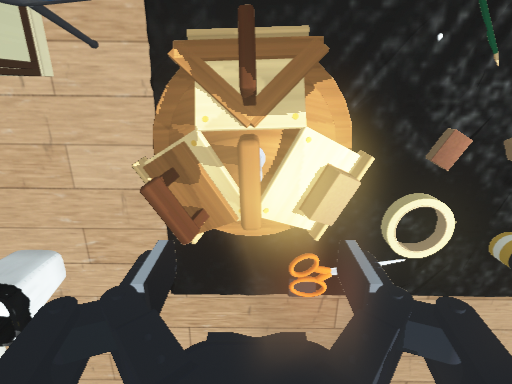

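The wrist view shows the bar between (247,135) and (250,230), almost aligned with the tool. The square's handle runs up the image from (248,103) to (247,5).

```bash
python3 -c "
from h import *
go([.5855,.2955,.159],-87.5)"
```

```text
shift [ 0.0044 -0.0033  0.1085] turn -0.0319 q6 -63.4 rot [180.    -0.   -89.33]
```

Emit:
arm_command(
  series=[
    [0.0044, -0.0033, 0.03, -0.032],
    [0.0044, -0.0033, 0.06, -0.032],
    [0.0044, -0.0033, 0.09, -0.032],
    [0.0044, -0.0033, 0.108, -0.032],
    [0.0044, -0.0033, 0.108, -0.032],
  ],
)

```text
time: 6.55
ee_pos: [0.5844, 0.2947, 0.1564]
tcp_rot: [179.7, -0.1, -87.5]
wrist_force: [0.1, 0.2, -0.1]
opening: 0.0853
grasp_force: 0.0
```

Emit:
arm_command(
  series=[
    [0, 0, 0, 0],
    [0, 0, 0, 0],
    [0, 0, 0, 0],
    [0, 0, 0, 0],
    [0, 0, 0, 0],
  ],
  hand=0.0,
  grip_force=40,
)

```text
time: 7.05
ee_pos: [0.5872, 0.2956, 0.1606]
tcp_rot: [-179.8, 0.0, -87.5]
wrist_force: [3.6, 1.6, 4.2]
opening: 0.0176
grasp_force: 45.6
```

Emit:
arm_command(
  series=[
    [0, 0, 0, 0.04],
    [0, 0, 0, 0.12],
    [0, 0, 0, 0.22],
    [0, 0, 0, 0.32],
    [0, 0, 0, 0.42],
  ],
)

```text
time: 7.55
ee_pos: [0.5869, 0.2957, 0.1606]
tcp_rot: [-179.8, 0.1, -111.7]
wrist_force: [6.1, 1.7, 2.4]
opening: 0.0176
grasp_force: 45.1
```

Emit:
arm_command(
  series=[
    [0, 0, 0, 0.1],
    [0, 0, 0, 0.2],
    [0, 0, 0, 0.3],
    [0, 0, 0, 0.4],
    [0, 0, 0, 0.48],
  ],
)

```text
time: 8.05
ee_pos: [0.5866, 0.2959, 0.1606]
tcp_rot: [-180.0, 0.2, -139.2]
wrist_force: [5.3, 1.6, 2.7]
opening: 0.0172
grasp_force: 45.1
```

Emit:
arm_command(
  series=[
    [0, 0, 0, 0.08],
    [0, 0, 0, 0.15],
    [0, 0, 0, 0.21],
    [0, 0, 0, 0.24],
    [0, 0, 0, 0.24],
  ],
)

```text
time: 8.55
ee_pos: [0.5866, 0.296, 0.1606]
tcp_rot: [180.0, 0.2, -152.8]
wrist_force: [4.4, 4.0, 2.8]
opening: 0.0172
grasp_force: 45.2
```

```bash
python3 -c "
from h import *
o=bot.get_obs();print(o['ee_pos'],o['tcp_rot'],o['wrist_force'],o['torque'],o['q'],o['opening'])
c,d=marks('side',['square_grip','square_corner','block_mid','float_mid','turn_grip','set_square'],'s2.png')
print(d)"
```

```text
[0.58655263 0.29600495 0.16056583] [ 179.98410501    0.18120931 -152.82567992] [4.36333717 3.98611602 2.8008302 ] [ 0.61619329 -0.6360824  -0.14052708] [ 2.67704365e+01  1.89784864e+01  1.85920366e+01  8.94324574e+01
  1.71719471e-02 -4.03881552e-01] 0.01722903320705746
{'square_grip': [(0.63, array([203.5, 242.5]))], 'square_corner': [(0.71, array([131.2, 277.7])), (0.59, array([168.4, 244. ]))], 'block_mid': [(0.93, array([309. , 311.9])), (0.83, array([130.5, 275.8]))], 'float_mid': [(0.64, array([143.3, 232.3])), (0.36, array([195.3, 250.7]))], 'turn_grip': [(0.69, array([242.5, 195.7])), (0.67, array([156.1, 216.9]))], 'set_square': [(0.84, array([195. , 254.9])), (0.17, array([144. , 233.7]))]}
```

Emit:
arm_command(
  series=[
    [0, 0, 0, 0],
    [0, 0, 0, 0],
    [0, 0, 0, 0],
    [0, 0, -0.03, 0],
    [0, 0, -0.06, 0],
  ],
  hand=0.085,
)

```text
time: 9.4
ee_pos: [0.5849, 0.2951, 0.2193]
tcp_rot: [-180.0, -0.1, -152.8]
wrist_force: [-0.2, -0.5, 1.0]
opening: 0.0847
grasp_force: 0.0
```

```bash
python3 -c "
from h import *
go([.51,.257,.30],-153)"
```

```text
shift [ 0.0842  0.0004 -0.0805] turn 0.0042 q6 -0.5 rot [-1.8000e+02 -1.5000e-01 -1.5276e+02]
```

Emit:
arm_command(
  series=[
    [0.02, 0, -0.04, 0],
    [0.05, 0, -0.08, 0],
    [0.084, 0, -0.08, 0],
    [0.084, 0, -0.08, 0],
    [0.084, 0, -0.08, 0],
  ],
)

```text
time: 9.9
ee_pos: [0.5106, 0.2568, 0.3]
tcp_rot: [-180.0, 0.1, -152.8]
wrist_force: [0.6, 0.4, 0.3]
opening: 0.0848
grasp_force: 0.0
```

```bash
python3 -c "
from h import *
c,d=marks('wrist',['turn_grip','square_rest','square_grip','square_corner','set_square'],'w3.png')
Z=dict(turn_grip=.174,set_square=.09,square_rest=.05,square_grip=.13,square_corner=.1)
for t in d: print(t,[(a,b,np.round(atz(c,b,Z[t]),4)) for a,b in d[t]])
o=bot.get_obs();print(o['ee_pos'],o['tcp_rot'])"
```

```text
turn_grip [(0.75, array([257.6, 248.9]), array([0.5841, 0.2972, 0.174 ])), (0.67, array([255.2, 191.9]), array([0.5266, 0.2647, 0.174 ]))]
square_rest [(0.95, array([254.9, 118.9]), array([0.4748, 0.2371, 0.05  ]))]
square_grip [(0.95, array([256.5, 138.9]), array([0.4853, 0.2449, 0.13  ]))]
square_corner [(0.57, array([258.1, 196.9]), array([0.5561, 0.2838, 0.1   ])), (0.39, array([320.7, 247.8]), array([0.5835, 0.3955, 0.1   ]))]
set_square [(0.64, array([258.8, 148.5]), array([0.5011, 0.2563, 0.09  ])), (0.5, array([128.6,   7.5]), array([0.4285, 0.0601, 0.09  ]))]
[0.51135849 0.257201   0.29870163] [ 1.79999210e+02 -7.19731277e-02 -1.52762692e+02]
```

View pics/w3.png

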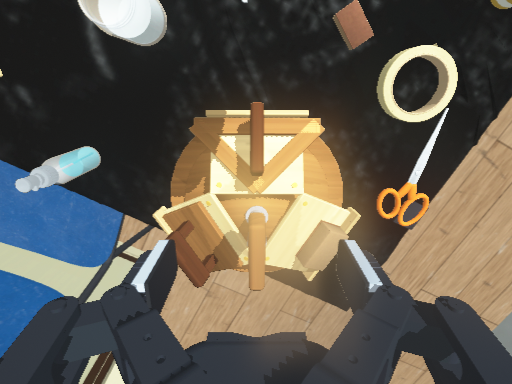

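```bash
python3 -c "
from h import *
go([.4883,.246,.0885],-152.8)"
```

```text
shift [0.0254 0.0006 0.2102] turn 0.0007 q6 -0.5 rot [ 1.8000e+02 -7.0000e-02 -1.5276e+02]
```

Emit:
arm_command(
  series=[
    [0.0254, 0.0006, 0.04, 0],
    [0.0254, 0.0006, 0.08, 0],
    [0.0254, 0.0006, 0.115, 0],
    [0.0254, 0.0006, 0.13, 0],
    [0.0254, 0.0006, 0.13, 0],
  ],
)

```text
time: 10.7
ee_pos: [0.4871, 0.2454, 0.1666]
tcp_rot: [180.0, -0.3, -152.8]
wrist_force: [0.0, -0.2, -0.4]
opening: 0.0849
grasp_force: 0.0
```

Emit:
arm_command(
  series=[
    [0, 0, 0.02, 0],
    [0, 0, 0.04, 0],
    [0, 0, 0.06, 0],
    [0, 0, 0.075, 0],
    [0, 0, 0.08, 0],
  ],
)

```text
time: 11.2
ee_pos: [0.4879, 0.2458, 0.0887]
tcp_rot: [-180.0, -0.1, -152.8]
wrist_force: [-0.6, 0.5, 0.5]
opening: 0.085
grasp_force: 0.0
```

```bash
python3 -c "
from h import *
c,d=marks('wrist',['square_rest','square_grip','square_corner'],'w4.png')
print(d, proj(c,[.4883,.246,.1077]))
go([.4883,.246,.0885],-152.8)"
```

```text
{'square_rest': [(0.83, array([259.3, 190.7])), (0.31, array([260.2, 251.7]))], 'square_grip': [(0.88, array([257.5, 261.9]))], 'square_corner': []} [254.84878011 261.18917888]
shift [ 0.0002 -0.      0.0021] turn 0.0007 q6 -0.5 rot [ 1.8000e+02  7.0000e-02 -1.5276e+02]
```

View pics/w4.png

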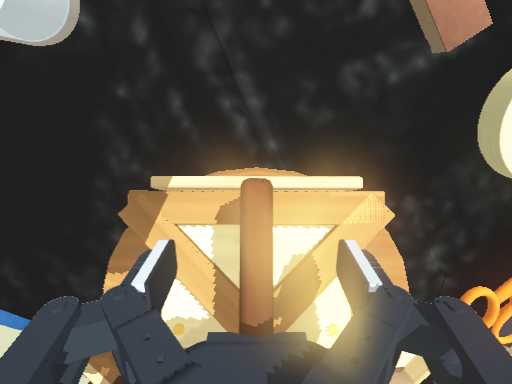

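The handle, at column 257, is centred between the fingers, so I'll close on it and lift.

Emit:
arm_command(
  series=[
    [0, 0, 0, 0],
    [0, 0, 0, 0],
    [0, 0, 0, 0],
    [0, 0, 0, 0],
    [0, 0, 0, 0],
  ],
  hand=0.0,
  grip_force=30,
)

```text
time: 11.9
ee_pos: [0.488, 0.2459, 0.0898]
tcp_rot: [-180.0, 0.0, -152.8]
wrist_force: [-0.0, 0.4, -0.3]
opening: 0.0154
grasp_force: 30.6
```

Emit:
arm_command(
  series=[
    [0, 0, -0.01, 0],
    [0, 0, -0.03, 0],
    [0, 0, -0.06, 0],
    [0, 0, -0.1, 0],
    [0, 0, -0.14, 0],
  ],
)

```text
time: 12.4
ee_pos: [0.4874, 0.2456, 0.2311]
tcp_rot: [180.0, -0.1, -152.8]
wrist_force: [-0.0, -0.3, -0.5]
opening: 0.0158
grasp_force: 29.9
```

```bash
python3 -c "
from h import *
go([.50,-.20,.27],171);print(bot.get_obs()['ee_pos'],bot.get_obs()['opening'])"
```

```text
shift [ 0.1928 -0.4019 -0.0387] turn 0.6325 q6 -0.5 rot [ 1.8000e+02 -6.0000e-02 -1.5276e+02]
[0.48740418 0.24557709 0.23109341] 0.015804421936987882
```

```bash
python3 -c "
from h import *
go([.58,-.03,.30],171)"
```

```text
shift [ 0.0439 -0.2874 -0.0689] turn 0.6325 q6 -0.5 rot [ 1.8000e+02 -6.0000e-02 -1.5276e+02]
```

Emit:
arm_command(
  series=[
    [0.005, -0.03, -0.04, 0.05],
    [0.01, -0.07, -0.068, 0.15],
    [0.02, -0.12, -0.068, 0.28],
    [0.03, -0.165, -0.068, 0.4],
    [0.035, -0.205, -0.068, 0.5],
  ],
)

```text
time: 12.9
ee_pos: [0.5508, 0.0454, 0.2987]
tcp_rot: [-180.0, 0.1, 178.3]
wrist_force: [0.4, -0.0, -1.2]
opening: 0.0154
grasp_force: 29.9
```

Emit:
arm_command(
  series=[
    [-0.016, -0.04, 0, 0.08],
    [-0.028, -0.065, 0, 0.13],
    [-0.035, -0.08, 0, 0.13],
    [-0.035, -0.08, 0, 0.13],
    [-0.035, -0.08, 0, 0.13],
  ],
)

```text
time: 13.4
ee_pos: [0.5836, -0.0328, 0.2977]
tcp_rot: [180.0, -0.0, 171.2]
wrist_force: [-0.5, 0.7, -1.4]
opening: 0.0154
grasp_force: 29.9
```

```bash
python3 -c "
from h import *
Z=dict(board=0,board_corner=.012,swivel_fence=.03,fixed_fence=0)
for n in ['wrist','top','side']:
  c,d=marks(n,list(Z),n+'5.png')
  for t in d: print(n,t,[(a,b,np.round(atz(c,b,Z[t]),4)) for a,b in d[t]])
o=bot.get_obs();print(o['ee_pos'],o['tcp_rot'])
w=cv2.imread('pics/wrist5.png')
t=cv2.imread('pics/top5.png')[110:220,270:370]
cv2.imwrite('pics/c5.png',np.hstack([w[:, :],cv2.resize(t,(288,317))[:, :] if 0 else np.vstack([cv2.resize(t,(280,308)),np.zeros((76,280,3),np.uint8)])]))
"
```

```text
wrist board [(0.64, array([120.3, 152.1]), array([ 0.5658, -0.2459,  0.    ]))]
wrist board_corner [(0.63, array([119. , 213.8]), array([ 0.6639, -0.2736,  0.012 ]))]
wrist swivel_fence [(0.64, array([ 92.2, 195.7]), array([ 0.6211, -0.2944,  0.03  ])), (0.2, array([461.3,  29. ]), array([0.4724, 0.2521, 0.03  ]))]
wrist fixed_fence [(0.39, array([292.2,  25.3]), array([0.4304, 0.0418, 0.    ]))]
top board [(0.56, array([315.3, 164. ]), array([ 0.5546, -0.2515,  0.    ]))]
top board_corner [(0.84, array([320.4, 131.9]), array([ 0.6749, -0.268 ,  0.012 ]))]
top swivel_fence [(0.83, array([332.3, 146. ]), array([ 0.618 , -0.3087,  0.03  ]))]
top fixed_fence [(0.17, array([178.3, 183.2]), array([0.4694, 0.2563, 0.    ])), (0.16, array([181.5, 124.1]), array([0.6936, 0.2539, 0.    ]))]
side board [(0.95, array([244.1, 196.7]), array([ 0.5808, -0.2854,  0.    ]))]
side board_corner [(0.84, array([228.1, 191.8]), array([ 0.6481, -0.2814,  0.012 ]))]
side swivel_fence [(0.48, array([237.6, 190.4]), array([ 0.602 , -0.2688,  0.03  ]))]
side fixed_fence []
[ 0.5837409  -0.03328521  0.29755497] [-1.79999871e+02  2.40104924e-03  1.71137421e+02]
```

View pics/c5.png

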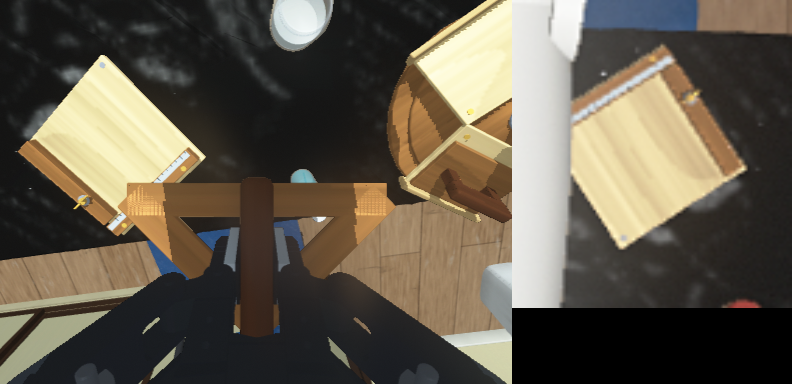

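```bash
cat > fit.py <<'E'
from h import *
def lines(n,save,roi):
    c=cam(n,save); im=c['raw']['color']; x0,y0,x1,y1=roi
    hsv=cv2.cvtColor(cv2.GaussianBlur(im,(3,3),0),cv2.COLOR_BGR2HSV)
    m=((hsv[...,2]>150)&(hsv[...,1]>40)&(hsv[...,1]<125)&(hsv[...,0]>12)&(hsv[...,0]<35)).astype(np.uint8)
    k=np.zeros_like(m);k[y0:y1,x0:x1]=m[y0:y1,x0:x1]
    k=cv2.morphologyEx(k,cv2.MORPH_OPEN,np.ones((3,3)))
    C=max(cv2.findContours(k,0,cv2.CHAIN_APPROX_NONE)[0],key=cv2.contourArea)
    P=cv2.approxPolyDP(C,4,True)[:,0]; C=C[:,0].astype(float); out=[]
    for a,b in zip(P,np.roll(P,-1,0)):
        L=np.linalg.norm(b-a)
        if L<25: continue
        u=(b-a)/L; s=(C-a)@u; d=abs((C-a)@[-u[1],u[0]]); q=C[(s>5)&(s<L-5)&(d<3)]
        if len(q)<10: continue
        vx,vy,px,py=cv2.fitLine(q.astype(np.float32),cv2.DIST_HUBER,0,.01,.01).ravel()
        p=np.array([px,py]);v=np.array([vx,vy]); r=abs((q-p)@[-vy,vx]).mean()
        w=[atz(c,p+v*t,.012) for t in (-L/2,L/2)]; e=w[1]-w[0]
        out.append((p,v)); print(n,a,b,'len %.0f res %.2f yaw %.2f'%(np.linalg.norm(e)*1e3,r,np.degrees(np.arctan2(e[1],e[0]))%180),'mid',np.round((w[0]+w[1])/2,4))
    return c,k
E
python3 - <<'E'
from fit import *
c,k=lines('wrist','w6.png',(0,40,215,245))
lines('top','t6.png',(285,110,375,220))
E
```

```text
wrist [101  55] [ 31 140] len 173 res 0.28 yaw 123.73 mid [ 0.4773 -0.2979  0.012 ]
wrist [ 31 140] [121 213] len 170 res 0.32 yaw 32.38 mid [ 0.5985 -0.3149  0.012 ]
wrist [128 182] [153 182] len 40 res 0.24 yaw 78.18 mid [ 0.6172 -0.2227  0.012 ]
wrist [153 182] [188 147] len 81 res 0.10 yaw 124.38 mid [ 0.5889 -0.1603  0.012 ]
wrist [204 154] [101  55] len 196 res 0.28 yaw 34.13 mid [ 0.5173 -0.161   0.012 ]
top [323 136] [291 155] len 141 res 0.22 yaw 123.94 mid [ 0.6253 -0.2181  0.012 ]
top [291 172] [306 195] len 101 res 0.21 yaw 32.99 mid [ 0.4769 -0.1896  0.012 ]
top [306 195] [347 174] len 173 res 0.24 yaw 122.78 mid [ 0.4757 -0.3015  0.012 ]
top [347 174] [332 150] len 105 res 0.21 yaw 31.59 mid [ 0.5643 -0.3388  0.012 ]
```

The wrist view shows the square held level with the tool's side, and the board's edges are clear. The bed's near vertex is at (102,56) and the inner corner is near (119,215). From the line fits I get a board yaw of about −11°, a corner at about (0.663, −0.2725), and the swivel fence about 0.03 rad inward.

```bash
python3 -c "
from h import *
go([.5554,-.2516,.10],169)"
```

```text
shift [-0.0057 -0.22    0.1975] turn 0.0373 q6 5.6 rot [-180.     -0.    171.14]
```

Emit:
arm_command(
  series=[
    [-0.001, -0.03, 0.02, 0.01],
    [-0.002, -0.07, 0.05, 0.02],
    [-0.003, -0.11, 0.08, 0.037],
    [-0.004, -0.155, 0.1, 0.037],
    [-0.0057, -0.19, 0.12, 0.037],
  ],
)

```text
time: 14.75
ee_pos: [0.5592, -0.2239, 0.1764]
tcp_rot: [-180.0, -0.0, 169.0]
wrist_force: [1.6, 0.5, -1.7]
opening: 0.0157
grasp_force: 29.9
```

Emit:
arm_command(
  series=[
    [0, -0.02, 0.03, 0],
    [0, -0.03, 0.05, 0],
    [0, -0.03, 0.07, 0],
    [0, -0.03, 0.077, 0],
    [0, -0.03, 0.077, 0],
  ],
)

```text
time: 15.25
ee_pos: [0.5539, -0.251, 0.0997]
tcp_rot: [180.0, -0.1, 169.0]
wrist_force: [0.1, -0.0, -1.6]
opening: 0.0155
grasp_force: 29.9
```

```bash
python3 -c "
from h import *
go([.5554,-.2516,.0525],169)
c,d=marks('wrist',['square_corner','board_corner','board'],'w7.png')
go([.5554,-.2516,.0525],169)
print(d); print(proj(c,[.663,-.2725,.012]))"
```

```text
shift [-0.0017 -0.0003  0.0472] turn 0.0004 q6 -13.4 rot [ 1.7997e+02 -1.0000e-01  1.6902e+02]
shift [-0.0003 -0.0002  0.0495] turn 0.0009 q6 -13.4 rot [-1.7997e+02  1.1000e-01  1.6905e+02]
{'square_corner': [], 'board_corner': [], 'board': []}
[254.79458556 294.91202025]
```

View pics/w7.png

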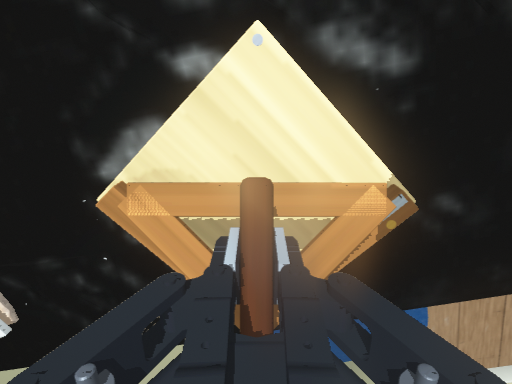

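The board's diagonal is centred on column 257 and the bed's vertices sit symmetrically at (97,202) and (417,205), so yaw and lateral position are good. I'll lower the square and pivot it flat.

Emit:
arm_command(
  series=[
    [0, 0, 0.015, 0],
    [0, 0, 0.03, 0],
    [0, 0, 0.04, 0],
    [0, 0, 0.046, 0],
    [0, 0, 0.048, 0],
  ],
)

```text
time: 15.95
ee_pos: [0.5539, -0.2511, 0.0512]
tcp_rot: [180.0, -0.1, 169.0]
wrist_force: [-0.3, 0.7, -0.4]
opening: 0.0154
grasp_force: 29.9
```

Emit:
arm_command(
  series=[
    [-0.005, 0, 0.002, 0],
    [-0.01, 0, 0.004, 0],
    [-0.0145, 0, 0.0065, 0],
    [-0.0185, 0, 0.0095, 0],
    [-0.0225, 0, 0.0125, 0],
  ],
  grip_force=20,
)

```text
time: 16.45
ee_pos: [0.5776, -0.256, 0.0413]
tcp_rot: [-180.0, 0.1, 169.0]
wrist_force: [-1.5, 0.6, 6.3]
opening: 0.0159
grasp_force: 31.4
```

Emit:
arm_command(
  series=[
    [0, 0, 0, 0],
    [0, 0, 0, 0],
    [0, 0, 0, 0],
    [0, 0, 0.0, 0],
    [0, 0, 0.0, 0],
  ],
  hand=0.04,
)

```text
time: 16.95
ee_pos: [0.5765, -0.2556, 0.0401]
tcp_rot: [-180.0, 0.0, 169.0]
wrist_force: [-0.3, 0.4, -0.2]
opening: 0.0401
grasp_force: 0.0
```

```bash
python3 -c "
from h import *
c,d=marks('wrist',['square_grip','square_corner','board_corner','set_square'],'w8.png')
print(d); o=bot.get_obs(); print(o['ee_pos'],o['opening'])
ex=np.array([np.cos(np.radians(-11)),np.sin(np.radians(-11)),0])
for s in(-40,0,42): print(s,proj(c,np.array([.5976,-.2598,.0])-.02*ex+ex*s/1e3+[0,0,.02 if s==-40 else .07]))"
```

```text
{'square_grip': [(0.95, array([257.7, 263.9]))], 'square_corner': [], 'board_corner': [], 'set_square': [(0.74, array([256. , 222.7]))]}
[ 0.57642486 -0.25561649  0.04005006] 0.04011531669737512
-40 [254.63047005 166.91354253]
0 [254.09808814 277.57452814]
42 [254.1855015  345.42088668]
```

View pics/w8.png

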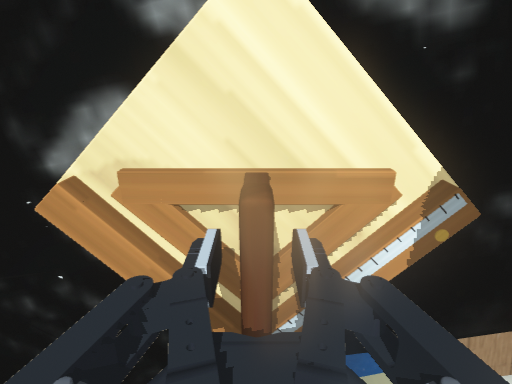

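The square lies flat, with its long edge at row 167 as predicted and similar gaps to both fences. I'll regrip it and push towards the corner.

Emit:
arm_command(
  series=[
    [0, 0, 0.001, 0],
    [0, 0, 0.001, 0],
    [0, 0, 0.001, 0],
    [0, 0, 0.001, 0],
    [0, 0, 0.001, 0],
  ],
  hand=0.0,
  grip_force=40,
)

```text
time: 17.7
ee_pos: [0.5765, -0.2556, 0.039]
tcp_rot: [-180.0, -0.0, 169.0]
wrist_force: [0.1, 0.9, -0.2]
opening: 0.0153
grasp_force: 39.5
```

Emit:
arm_command(
  series=[
    [-0.004, 0, 0, 0],
    [-0.008, 0, 0, 0],
    [-0.012, 0, 0, 0],
    [-0.015, 0, 0, 0],
    [-0.015, 0, 0, 0],
  ],
)

```text
time: 18.2
ee_pos: [0.5916, -0.2585, 0.039]
tcp_rot: [180.0, -0.0, 169.0]
wrist_force: [-0.3, 1.2, -0.2]
opening: 0.0156
grasp_force: 39.4
```

Emit:
arm_command(
  series=[
    [-0.001, 0, 0, 0],
    [-0.002, 0, 0, 0],
    [-0.003, 0, 0, 0],
    [-0.003, 0, 0, 0],
    [-0.003, 0, 0, 0],
  ],
)

```text
time: 18.7
ee_pos: [0.5928, -0.2588, 0.0391]
tcp_rot: [180.0, -0.1, 169.0]
wrist_force: [-8.8, 2.0, 4.8]
opening: 0.0155
grasp_force: 40.1
```

```bash
python3 -c "
from h import *
o=bot.get_obs(); print(o['ee_pos'],o['tcp_rot'],o['wrist_force'],o['torque'])
go([.5976,-.2598,.039],169)"
```

```text
[ 0.5928039  -0.2588011   0.03908634] [ 1.79994737e+02 -1.48903935e-01  1.69006172e+02] [-8.77852889  2.03215988  4.75628731] [ 0.37833821  1.68601035 -0.05041425]
shift [-0.0049 -0.0001  0.0001] turn 0.0001 q6 -12.6 rot [ 1.7999e+02 -1.5000e-01  1.6901e+02]
```

Emit:
arm_command(
  series=[
    [-0.001, 0, 0, 0],
    [-0.002, 0, 0, 0],
    [-0.002, 0, 0, 0],
    [-0.002, 0, 0, 0],
    [-0.002, 0, 0, 0],
  ],
)

```text
time: 19.2
ee_pos: [0.593, -0.2589, 0.0393]
tcp_rot: [180.0, -0.3, 169.0]
wrist_force: [-19.0, 3.8, 12.0]
opening: 0.0153
grasp_force: 41.1
```

```bash
python3 -c "
from h import *
o=bot.get_obs(); print(o['ee_pos'],o['tcp_rot'],o['wrist_force'],o['torque'])
c,d=marks('wrist',['square_grip'],'w9.png')
a=cam('top','t9.png'); t=cv2.imread('pics/t9.png')[115:200,285:365]
w=cv2.imread('pics/w9.png')
cv2.imwrite('pics/c9.png',w)
from fit import *
lines('wrist',None,(0,0,512,384))"
```

```text
[ 0.59299748 -0.25887416  0.03929633] [179.99273004  -0.34100596 168.98877047] [-19.00836481   3.84732543  12.00815857] [ 0.86337749  3.72051602 -0.02866743]
wrist [ 67 154] [111 190] len 33 res 0.20 yaw 33.86 mid [ 0.5408 -0.3538  0.012 ]
wrist [122 168] [392 169] len 167 res 0.25 yaw 78.78 mid [ 0.5608 -0.2389  0.012 ]
wrist [401 191] [445 154] len 33 res 0.25 yaw 126.31 mid [ 0.581 -0.15   0.012]
wrist [457 155] [339   0] len 114 res 0.22 yaw 33.74 mid [ 0.5257 -0.1596  0.012 ]
wrist [339   0] [175   0] len 85 res 0.00 yaw 79.05 mid [ 0.4679 -0.2421  0.012 ]
wrist [175   0] [ 54 152] len 114 res 0.22 yaw 123.61 mid [ 0.493  -0.3226  0.012 ]
```

View pics/c9.png

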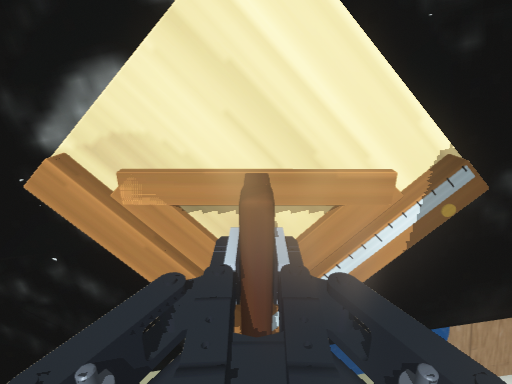

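Both edges look flush. The reaction is symmetric with about zero twist, and the swivel fence measures 33.9° against 33.7° for the bed edges. I'll hold with a gentler press, then release.

Emit:
arm_command(
  series=[
    [0.001, 0, 0.0, 0],
    [0.002, 0, 0.0, 0],
    [0.002, 0, 0.0, 0],
    [0.002, 0, 0, 0],
    [0.002, 0, 0, 0],
  ],
)

```text
time: 19.9
ee_pos: [0.5929, -0.2588, 0.0391]
tcp_rot: [-180.0, -0.1, 169.0]
wrist_force: [-7.7, 1.1, 4.2]
opening: 0.0153
grasp_force: 40.0
```

Emit:
arm_command(
  series=[
    [0, 0, 0, 0],
    [0, 0, 0, 0],
    [0, 0, 0, 0],
    [0, 0, 0, 0],
    [0, 0, 0, 0],
  ],
  grip_force=30,
)

```text
time: 20.4
ee_pos: [0.5929, -0.2588, 0.0391]
tcp_rot: [180.0, -0.1, 169.0]
wrist_force: [-8.8, 2.2, 4.8]
opening: 0.0154
grasp_force: 40.0
```

Emit:
arm_command(
  series=[
    [-0.001, 0, 0, 0],
    [-0.001, 0, 0, 0],
    [-0.001, 0, 0, 0],
    [-0.001, 0, 0, 0],
    [-0.001, 0, 0, 0],
  ],
)

```text
time: 20.9
ee_pos: [0.5929, -0.2588, 0.0392]
tcp_rot: [180.0, -0.2, 169.0]
wrist_force: [-12.4, 2.9, 7.5]
opening: 0.0155
grasp_force: 40.6
```

```bash
python3 -c "
from fit import *
o=bot.get_obs(); print(o['ee_pos'],o['tcp_rot'],o['wrist_force'],o['torque'])
lines('wrist','w10.png',(0,0,512,384))"
```

```text
[ 0.59292152 -0.25883232  0.03917665] [179.99639874  -0.24223767 169.00113994] [-12.37934105   2.85059246   7.54836904] [ 0.58127483  2.69267036 -0.02508655]
wrist [ 67 154] [111 190] len 33 res 0.20 yaw 33.85 mid [ 0.5409 -0.3537  0.012 ]
wrist [122 168] [392 169] len 167 res 0.23 yaw 79.06 mid [ 0.5653 -0.2158  0.012 ]
wrist [401 191] [447 153] len 34 res 0.30 yaw 125.84 mid [ 0.5809 -0.1498  0.012 ]
wrist [457 155] [340   0] len 114 res 0.22 yaw 33.75 mid [ 0.5262 -0.1593  0.012 ]
wrist [340   0] [174   0] len 86 res 0.00 yaw 79.06 mid [ 0.4706 -0.2285  0.012 ]
wrist [174   0] [ 54 152] len 112 res 0.22 yaw 123.63 mid [ 0.4914 -0.3201  0.012 ]
```

Emit:
arm_command(
  series=[
    [0.001, 0, 0, 0],
    [0.002, 0, 0, 0],
    [0.002, 0, 0, 0],
    [0.002, 0, 0, 0],
    [0.002, 0, 0, 0],
  ],
)

```text
time: 21.45
ee_pos: [0.5928, -0.2588, 0.039]
tcp_rot: [-180.0, -0.0, 169.0]
wrist_force: [-5.6, 0.9, 2.7]
opening: 0.0154
grasp_force: 39.7
```

Emit:
arm_command(
  series=[
    [0, 0, 0, 0],
    [0, 0, 0, 0],
    [0, 0, 0, 0],
    [0, 0, 0, 0],
    [0, 0, 0, 0],
  ],
  hand=0.06,
)

```text
time: 21.95
ee_pos: [0.5933, -0.2589, 0.0391]
tcp_rot: [-180.0, 0.0, 169.0]
wrist_force: [0.8, 0.9, -0.1]
opening: 0.06
grasp_force: 0.0
```

Emit:
arm_command(
  series=[
    [0, 0, -0.01, 0],
    [0, 0, -0.04, 0],
    [0, 0, -0.08, 0],
    [0, 0, -0.12, 0],
    [0, 0, -0.16, 0],
  ],
)

```text
time: 22.45
ee_pos: [0.5929, -0.2587, 0.2016]
tcp_rot: [-180.0, 0.1, 169.0]
wrist_force: [0.2, -0.2, 0.8]
opening: 0.0599
grasp_force: 0.0
```

```bash
python3 -c "
from fit import *
o=bot.get_obs(); print(o['ee_pos'],o['tcp_rot'],o['wrist_force'])
c,d=marks('wrist',['square_corner','board_corner','square_grip','set_square'],'w11.png')
print(d)
for k,z in [('square_corner',.012),('board_corner',.012),('square_grip',.057)]: print(k,[atz(c,p,z) for _,p in d[k]])
lines('wrist',None,(0,0,512,384))
s,d=marks('side',['block_mid','float_mid'],'s11.png');print(d)"
```

```text
[ 0.59293519 -0.258732    0.20161325] [-1.79988182e+02  5.13343991e-02  1.69022008e+02] [ 0.20637941 -0.18749742  0.7754769 ]
{'square_corner': [(0.69, array([255.9, 214. ]))], 'board_corner': [(0.66, array([255.4, 214.6])), (0.26, array([258.5, 165.3]))], 'square_grip': [(0.9, array([256.5, 173.4]))], 'set_square': [(0.79, array([258.5, 162.8])), (0.45, array([222.4, 188.8]))]}
square_corner [array([ 0.66337037, -0.27182252,  0.012     ])]
board_corner [array([ 0.66407932, -0.27261315,  0.012     ]), array([ 0.60051042, -0.25647361,  0.012     ])]
square_grip [array([ 0.59660687, -0.25821489,  0.057     ])]
wrist [149 119] [177 142] len 39 res 0.15 yaw 33.57 mid [ 0.5368 -0.3568  0.012 ]
wrist [183 130] [328 130] len 167 res 0.00 yaw 79.08 mid [ 0.5586 -0.2495  0.012 ]
wrist [336 143] [363 122] len 37 res 0.28 yaw 127.05 mid [ 0.5814 -0.1491  0.012 ]
wrist [363 122] [282  24] len 143 res 0.45 yaw 33.88 mid [ 0.5347 -0.1532  0.012 ]
wrist [258   0] [149 119] len 175 res 0.73 yaw 123.35 mid [ 0.4875 -0.315   0.012 ]
{'block_mid': [(0.97, array([129.6, 277.2])), (0.91, array([309.9, 309.1]))], 'float_mid': [(0.87, array([145.1, 234.8])), (0.36, array([189.6, 208.1]))]}
```

The square's corner and the board's corner agree within about 1 mm, the angles agree, and the other tools are still on the stand. Handing in.

```bash
python3 -c "
from h import *
print(bot.job_done())"
```

```text
the job is handed in; nothing more can be done
None
```

The job is handed in, though no verdict came back: the set square lies released in the corner, about 1 mm from home by the last wrist picture, with the swivelling fence measured square within about 0.3° and the other tools still on the stand.

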